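# Restack the tea-for-one set on display

### The arm

A 6-joint arm with a two-finger parallel gripper is mounted at the origin on a cart in front of the work surface, level with it; the furniture and walls round the work are solid. World frame = base frame: x ahead of the robot, y to its left, z up, the work surface at z = 0. Lengths are in m, angles in rad, forces in N, time in s.
With the tool pointing down it reaches from about 0.3 to 0.75 m from the base axis. Payload 8.5 kg.
Tool frame: the origin (TCP) lies midway between the tips of the shut fingers; the grasp point (between the pads) lies 19 mm behind it; z points along the fingers, y is the line along which they close (so a half turn about z gives the same grasp; the last joint's range is limited). The gripper opens to 88 mm and grips with 3 to 60 N. Pads are 18 mm wide; open, the fingers measure 123 mm over their backs; the gripper's body (75 mm by 187 mm) begins 45 mm behind the grasp point.
Start: joints at [1.026, 0.381, 1.297, -0, 1.464, -0.215], TCP at [0.178, 0.52, 0.239] pointing down, gripper open.
Joint ranges: [-3.11, 3.11], [-0.89, 2.33], [0.22, 2.48], [-1.42, 4.56], [0.17, 2.85], [-2.88, 2.88]. Speed limits (rad/s): [2.39, 2.39, 3.14, 3.14, 3.14, 3.14].

### API

Orientations are given as a rotation vector (axis times angle).
In Python, from rig import * gives the robot as it stands. The module is installed in compiled form; this text tells all that it offers.
- The arm moves only by the tool carry_out, never from a script. Its argument "moves" is a list of rows, each a list of 5 numbers: the finger opening in m, from 0 to 0.0881, then the shift along the tool's x, y, z in m, then the turn about the tool's z in rad. A call has 1 to 12 rows; each row shifts and turns the commanded pose from where the row before left it, along the tool's axes as they then stand; what a row does not reach is not made up. A row lasts 1/12 s, in which the tool goes at most 41.7 mm and 7.16 degrees, less where a joint would pass 70% of its speed; a pose out of reach is approached as far as the arm can. A call is refused whole if a number of a shift passes 0.0417 or a number of a turn 0.125, either way. A call with a gripper value outside its range is refused whole. The fingers move at their own pace and stop on an object; "newtons" is the grip in N (left out, the last holds). Time passes only in rows, so rows that do not move let the fingers close. It gives the time, the measured TCP pose, the force, the opening and the grip force at its end, in the units of the state.
- sense(): the state, without advancing time (a new reading comes with each control period).
- grab_frame(name): name is "scene" or "top" or "wrist"; returns (picture, depth): 420x560x3 uint8, red, green, blue; 420x560 float32, m along the optical axis (not along the pixel's ray), 0 where there is no reading.
- get_calibration(name): a dict with "fx", "fy", "cx", "cy" (pixels), "eye" and "attitude" of the camera in the world. Camera axes: x right, y down, z forward; pixel columns grow to the right and rows downward; lengths in m; the calibration is good to about 2 mm. A picture is of the moment at which its call begins: read the wrist's pose just before it. get_calibration takes no time and is no camera call; for the wrist camera it gives the pose at the moment of the call.
- sign_off(): hands the job in; it is judged then, once.
Trained networks look in the newest picture that a camera, given by its name, has taken for a name from the list of things; names that differ only in an ending like _2 or _b are one class to them, and where a whole thing is asked for, a point or a joint stands for the part that bears it (a point fixed in the world has none). Each returns a list of dicts, best first, with "p" (0 to 1); they miss things now and then, are a little off and sometimes report something else, mostly with a low value. They report only what shows in the picture. A call takes as long as a camera call. They do not tell look-alikes from the thing itself.
- boxes_of(thing, camera): "location" ([x, y, z] in m, in world coordinates, good to about 4 mm: the middle of the surface that is visible of it).
- spot_point(thing, camera): "location" ([x, y, z] in m, in world coordinates, good to about 4 mm: a listed point, or the origin of a listed thing).
The state is a dict: "time_s": time; "q": joint angles; "qd": joint speeds; "effort": joint torques, N m; "position": TCP position; "tool_rot": TCP orientation; "wrist_force": force on the tool from outside, world axes, zero at the start; "ft_torque": the same for the moment, N m; "gripper_width": finger opening in m; "gripper_force": force on a finger pad.
Only numpy, scipy, OpenCV 4.12 (cv2) and the standard library are available. Lean on these libraries where they do the work, as an engineer would, in place of code of your own. Each camera call takes 0.05 s, during which the arm holds its last target. There are 200 camera calls.

### The job

A customer has taken the tea-for-one set apart: put it back together on its saucer where the saucer stands, from the bottom up. First set the cup in the saucer's well, then the teapot on the cup with its handle above the cup's handle, then the steel infuser down into the teapot, and last the lid on the infuser's collar. Set each piece down gently so that it sits fully home and upright, and leave the salt jar, candle tin and straw pot where they are.

Things in the scene. Friction and masses are not known exactly. Their poses are not given: they have to be found in the camera images.
- saucer: round grey-green glazed saucer, 118 dia x 13 high, weighs about 250 g, standing on the table; stays where it stands and carries the stack. Origin: centre of its underside, z up. Flat well floor 6 mm above the underside, ringed by a raised rib 3 mm high of inner diameter 54 mm: the cup's foot goes inside the rib.
- cup: grey-green tea cup, 64 mm dia, 46 high, 160 g, open top, small loop handle on its +x side to 55 mm from the axis (no spout). Origin: centre of its underside; x points to the handle, z up. Foot 42 dia; side vertical from z 21 to 46; mouth 56 mm inner dia. Grip it across its y axis. Seated: underside 6 mm above the saucer's.
- teapot: grey-green teapot, 63 mm dia, 64 high, 280 g; spout on -x (tip 60 mm from axis), loop handle on +x to 61 mm. Origin: centre of underside; x to the handle, z up. Pale tapered foot 8 high, 38 to 49 dia, goes into the cup's mouth till the body rests on the rim. Side vertical from z 13 to 58; open mouth 48 mm inner dia. Grip across its y axis. Seated: underside 38 mm above the cup's.
- infuser: steel infuser, upright, 70 g: perforated tapered basket 32 mm dia below, 41 at z 36; flange 56 dia, z 36 to 38.5; upright collar 43 outer, 37 inner dia, z 38.5 to 55, by which it is gripped. Origin: centre of its underside, z up. Seated: flange on the teapot's rim, underside 28 mm above the teapot's.
- lid: lid standing on its plug, 60 g: pale tapered plug 26 mm dia below, 33 above, z 0 to 8; grey-green domed disc 53 dia, z 8 to 18; upright round wooden knob 18 dia, z 18 to 40, by which it is gripped. Origin: centre of the plug's underside, z up. Seated: plug in the infuser's collar, disc on the collar, origin 47 mm above the infuser's underside.
- cup_handle (a point): middle of the cup's loop handle: 48 mm from the cup's axis along its +x, 27 mm above its underside
- teapot_handle (a point): middle of the teapot's loop handle: 57 mm from the pot's axis along its +x, 38 mm above its underside
- salt_jar_1: bystander: corked glass jar of pink bath salt, 53 dia x 74 mm; origin: centre of its underside, z up; leave it standing where it is
- candle_tin_2: bystander: round white candle tin with a brown lid, 65 dia x 35 mm; origin: centre of its underside, z up; leave it where it is
- mini_basket: bystander: small coiled straw pot of dried buds, 76 dia x 49 mm; origin: centre of its underside, z up; leave it where it is
Mind the look-alikes: they are no part of the job. What is shaped like the infuser but yellow is not meant.

How it is judged:
On the way, in this order (a step that is already met when the one before it is completed fails the run):
1. the cup stands in the saucer's well, let go (z of cup in the frame of saucer between 0.003 and 0.009 m and horizontal distance between cup and saucer below 0.008 m and angle between cup's own z axis and vertical below 0.09 rad and contact force between the fingers and cup below 0.2 N), for 0.2 s.
2. then the teapot sits on the cup, handle above handle, let go (z of cup in the frame of saucer between 0.003 and 0.009 m and horizontal distance between cup and saucer below 0.008 m and angle between each of cup, teapot's own z axis and vertical below 0.09 rad and z of teapot in the frame of cup between 0.035 and 0.041 m and horizontal distance between teapot and cup below 0.006 m and horizontal distance between teapot_handle and cup_handle below 0.026 m and contact force between the fingers and teapot below 0.2 N), for 0.2 s.
3. then the infuser hangs in the teapot, let go (z of cup in the frame of saucer between 0.003 and 0.009 m and horizontal distance between cup and saucer below 0.008 m and angle between each of cup, teapot, infuser's own z axis and vertical below 0.09 rad and z of teapot in the frame of cup between 0.035 and 0.041 m and horizontal distance between teapot and cup below 0.006 m and horizontal distance between teapot_handle and cup_handle below 0.026 m and z of infuser in the frame of teapot between 0.025 and 0.031 m and horizontal distance between infuser and teapot below 0.006 m and contact force between the fingers and infuser below 0.2 N), for 0.2 s.
4. last the lid sits on the infuser's collar, let go (z of cup in the frame of saucer between 0.003 and 0.009 m and horizontal distance between cup and saucer below 0.008 m and angle between each of cup, teapot, infuser, lid's own z axis and vertical below 0.09 rad and z of teapot in the frame of cup between 0.035 and 0.041 m and horizontal distance between teapot and cup below 0.006 m and horizontal distance between teapot_handle and cup_handle below 0.026 m and z of infuser in the frame of teapot between 0.025 and 0.031 m and horizontal distance between infuser and teapot below 0.006 m and z of lid in the frame of infuser between 0.044 and 0.05 m and horizontal distance between lid and infuser below 0.006 m and contact force between the fingers and lid below 0.2 N), for 0.2 s.
At the end, for the whole second after the job is handed in: Saucer within 40 mm of its start; on it cup (axes within 8 mm), teapot, infuser, lid (each within 6 mm of the piece below), teapot handle within 26 mm of the cup handle seen from above; all seated to 3 mm, upright within 5 degrees, at rest (z of cup in the frame of saucer between 0.003 and 0.009 m and horizontal distance between cup and saucer below 0.008 m and angle between each of cup, teapot, infuser, lid's own z axis and vertical below 0.09 rad and z of teapot in the frame of cup between 0.035 and 0.041 m and horizontal distance between teapot and cup below 0.006 m and horizontal distance between teapot_handle and cup_handle below 0.026 m and z of infuser in the frame of teapot between 0.025 and 0.031 m and horizontal distance between infuser and teapot below 0.006 m and z of lid in the frame of infuser between 0.044 and 0.05 m and horizontal distance between lid and infuser below 0.006 m and distance of saucer from where it was at the start of the episode below 0.04 m and linear speed of each of saucer, cup, teapot, infuser, lid below 0.02 m/s); the robot touches nothing.
It fails at once if a bystander (salt jar, candle tin or straw pot) is shifted more than 30 mm or knocked over (distance of any of salt_jar_1, candle_tin_2, mini_basket from where it was at the start of the episode above 0.03 m or angle between any of salt_jar_1, candle_tin_2, mini_basket's own z axis and vertical above 0.5 rad).
It fails at once if a piece of the tea set is tipped over (angle between any of saucer, cup, teapot, infuser, lid's own z axis and vertical above 0.9 rad).
It fails at once if a piece is banged down on the one below it (over 60 N between the two) (contact force between saucer and cup above 60 N or contact force between cup and teapot above 60 N or contact force between teapot and infuser above 60 N or contact force between infuser and lid above 60 N).
It also fails if it takes over 115 s, if anything falls off the work surface, if the arm or the gripper's body presses on something with over 40 N, if the wrist force passes 120 N, or if a joint passes its speed limit or range.

## Working session

There is one attempt and no reset: what is moved stays moved. The work goes in short steps, Python scripts to look and compute and a tool call to move; the robot and the scene stay as the last step left them, time stands still between calls to the robot, and variables do not carry over. Pictures are saved under pics/ and viewed, at most 14 in all, crops included, and the job is handed in when it is done.

Besides the shell and the picture viewer there is one more tool, called as name(argument=value, ...) on one line, values as JSON. carry_out: Moves the arm, as the interface text tells. Its arguments: {"type":"object","properties":{"moves":{"type":"array"},"newtons":{"type":"number"}},"required":["moves"]}

```bash
mkdir -p pics; python3 - <<'E'
from rig import *
import cv2,numpy as np
s=sense();print({k:np.round(v,3) for k,v in s.items()})
for c in ("top","scene"):
    p,d=grab_frame(c);cv2.imwrite(f"pics/{c}0.png",p[:,:,::-1]);k=get_calibration(c);print(c,k)
    for t in "saucer cup teapot infuser lid cup_handle teapot_handle salt_jar_1 candle_tin_2 mini_basket".split():
        print(t,[(round(float(r["p"]),2),np.round(r["location"],3).tolist()) for r in spot_point(t,c)[:3]])
E
```

```text
{'time_s': np.float64(0.0), 'q': array([ 1.026,  0.381,  1.298, -0.   ,  1.464, -0.215]), 'qd': array([-0.002,  0.001,  0.   ,  0.001,  0.002,  0.001]), 'effort': array([-1.0000e-03, -4.3791e+01, -2.2456e+01,  7.1000e-02,  3.5000e-02,
       -0.0000e+00]), 'position': array([0.178, 0.52 , 0.238]), 'tool_rot': array([-5.160e-01, -3.098e+00,  2.000e-03]), 'wrist_force': array([ 0.49 ,  0.149, -0.794]), 'ft_torque': array([-0.057,  0.04 , -0.004]), 'gripper_force': np.float64(0.0), 'gripper_width': np.float64(0.088)}
top {'fx': 390.9898764157479, 'fy': 390.9898764157479, 'cx': 278.54681924754607, 'cy': 202.6096701949945, 'eye': array([ 0.43656905, -0.00352641,  0.92369438]), 'attitude': array([-2.2073765 ,  2.16040914, -0.10023239])}
saucer [(0.86, [0.515, -0.124, -0.0])]
cup [(0.78, [0.411, 0.294, -0.001])]
teapot [(0.73, [0.614, 0.192, -0.003])]
infuser [(0.94, [0.51, 0.163, -0.0]), (0.69, [0.468, 0.062, 0.003])]
lid [(0.61, [0.492, -0.279, -0.001])]
cup_handle [(0.74, [0.369, 0.282, 0.025])]
teapot_handle [(0.72, [0.562, 0.22, 0.041])]
salt_jar_1 [(0.66, [0.595, 0.045, -0.004])]
candle_tin_2 [(0.87, [0.614, -0.243, 0.003])]
mini_basket [(0.9, [0.567, 0.335, 0.003])]
scene {'fx': 445.86811476054584, 'fy': 445.86811476054584, 'cx': 273.65108483661675, 'cy': 206.05778161230052, 'eye': array([-0.03938877, -1.05473923,  0.61556256]), 'attitude': array([-1.95332266,  0.47262448, -0.2883613 ])}
saucer [(0.9, [0.51, -0.127, 0.001])]
cup [(0.87, [0.413, 0.297, -0.003])]
teapot [(0.8, [0.612, 0.193, -0.003])]
infuser [(0.5, [0.468, 0.06, -0.0]), (0.5, [0.511, 0.162, 0.0])]
lid [(0.73, [0.491, -0.274, 0.002])]
cup_handle [(0.81, [0.365, 0.282, 0.028]), (0.69, [0.411, 0.295, -0.001])]
teapot_handle [(0.7, [0.565, 0.217, 0.04])]
salt_jar_1 [(0.56, [0.59, 0.046, -0.001])]
candle_tin_2 [(0.67, [0.613, -0.245, -0.001])]
mini_basket [(0.53, [0.567, 0.336, 0.003])]
```

View pics/top0.png

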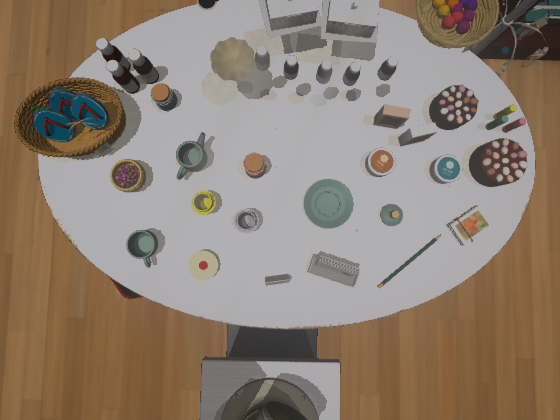

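View pics/scene0.png

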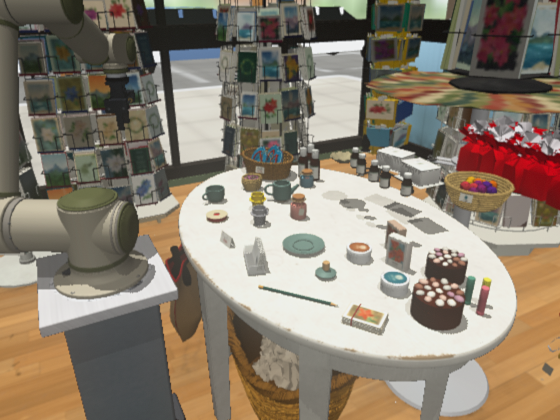

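The top view shows the steel infuser at px (247,220) and the yellow look-alike at (204,203). The cup is at (142,244), the teapot at (191,155), the saucer at (328,203) and the lid at (391,214). I'll refine these positions from depth.

```bash
cat > h.py <<'E'
from rig import *
import cv2,numpy as np
from scipy.spatial.transform import Rotation as R
from scipy.optimize import least_squares
def cloud(c):
    k=get_calibration(c);p,d=grab_frame(c)
    v,u=np.mgrid[:420,:560];P=np.stack([(u-k["cx"])/k["fx"]*d,(v-k["cy"])/k["fy"]*d,d],-1)
    W=P@R.from_rotvec(k["attitude"]).as_matrix().T+k["eye"]
    W[d<=0]=np.nan
    return p,W
def near(W,c,r,z0,z1):
    q=W.reshape(-1,3);return q[(np.hypot(q[:,0]-c[0],q[:,1]-c[1])<r)&(q[:,2]>z0)&(q[:,2]<z1)]
def disc(q):
    c,r=cv2.minEnclosingCircle(q[:,:2].astype(np.float32)*1000);return np.round(np.r_[c,r]/1000,4),len(q),round(float(np.nanmax(q[:,2])),4)
def togo(xyz,axis=None):
    """tool-frame shift to a TCP goal, and turn so tool y is along axis (rad, mod pi)"""
    s=sense();M=R.from_rotvec(s["tool_rot"]).as_matrix()
    print("t",round(float(s["time_s"]),2),"pos",np.round(s["position"],4),"F",np.round(s["wrist_force"],1),"w",round(float(s["gripper_width"]),4),"q6",round(float(s["q"][5]),2))
    d=np.array(xyz)-s["position"];print("shift in tool axes now",np.round(M.T@d,4), "ydir",round(float(np.arctan2(M[1,1],M[0,1])),3))
    if axis is not None:
        a=np.arctan2(M[1,1],M[0,1]);t=(a-axis+np.pi/2)%np.pi-np.pi/2  # tool z down
        print("turn",round(t,4),"shift in turned axes",np.round((M@R.from_euler("z",t).as_matrix()).T@d,4))
E
python3 - <<'E'
from h import *
for c in ("top","scene"):
    p,W=cloud(c);print(c,"table z",np.nanmedian(near(W,(.45,-.05),.03,-.02,.02)[:,2]))
    for n,xy,r,a,b in [("cup",(.412,.295),.037,.040,.06),("pot",(.613,.192),.036,.058,.075),("inf",(.468,.061),.035,.05,.065),("flange",(.468,.061),.035,.03,.045),("knob",(.492,-.277),.02,.034,.05),("lid disc",(.492,-.277),.04,.008,.02),("saucer",(.513,-.125),.07,.009,.02)]:
        q=near(W,xy,r,a,b)
        if len(q)>3: print(n,disc(q),np.round(q[:,:2].mean(0),4))
    for n,o,z0,z1 in [("cup",(.412,.295),.02,.04),("pot",(.613,.192),.025,.055)]:
        q=near(W,o,.065,z0,z1);rr=np.hypot(q[:,0]-o[0],q[:,1]-o[1]);q=q[rr>.040]
        an=np.degrees(np.arctan2(q[:,1]-o[1],q[:,0]-o[0]))%360;print(n,"handle angs",np.histogram(an,12,(0,360))[0],np.median(an[an<240] if n=="cup" else an[(an<200)&(an>100)]))
E
```

```text
top table z 0.00019308587660743504
cup (array([0.4086, 0.295 , 0.0332]), 195, 0.0493) [0.4087 0.2956]
pot (array([0.6102, 0.1909, 0.0332]), 220, 0.067) [0.609  0.1884]
inf (array([0.4678, 0.0611, 0.0213]), 77, 0.0587) [0.4682 0.0601]
flange (array([0.468 , 0.0611, 0.0278]), 193, 0.0435) [0.4672 0.061 ]
knob (array([ 0.4895, -0.2754,  0.009 ]), 50, 0.0429) [ 0.4896 -0.2753]
lid disc (array([ 0.4897, -0.2759,  0.0261]), 322, 0.0196) [ 0.4893 -0.2735]
saucer (array([ 0.5132, -0.1271,  0.0585]), 820, 0.0168) [ 0.5133 -0.128 ]
cup handle angs [ 0  0  0  0  0  0 24  0  0  0  0  0] 197.21360590097038
pot handle angs [ 0  0  0  0  2 35  0  0  0  0 23  7] 155.42143292424691
scene table z -0.0015621457961318974
cup (array([0.4111, 0.2958, 0.0362]), 53, 0.0453) [0.4083 0.2936]
pot (array([0.6128, 0.1887, 0.032 ]), 55, 0.0643) [0.6117 0.1877]
inf (array([0.4675, 0.0582, 0.0241]), 35, 0.0562) [0.4672 0.0602]
flange (array([0.4646, 0.0602, 0.0287]), 101, 0.0449) [0.4632 0.0552]
knob (array([ 0.4877, -0.2765,  0.0086]), 30, 0.0403) [ 0.4873 -0.2768]
lid disc (array([ 0.4869, -0.276 ,  0.0266]), 179, 0.0199) [ 0.483  -0.2828]
saucer (array([ 0.5119, -0.1258,  0.06  ]), 194, 0.0144) [ 0.5183 -0.1191]
cup handle angs [ 0  0  0  0  0  0 13  0  0  0  0  0] 194.04579029446634
pot handle angs [ 0  0  0  0  3 26  0  0  0  0 19  1] 155.18754914354372
```

```bash
python3 -c "
from h import *
togo((.409,.295,.10),1.868)"
```

```text
t 1.2 pos [0.1781 0.5203 0.2388] F [-0.3 -0.9  0. ] w 0.0881 q6 -0.22
shift in tool axes now [-0.2914 -0.1384  0.1388] ydir 1.241
turn -0.627 shift in turned axes [-0.1548 -0.2831  0.1388]
```

carry_out(moves=[[0.088,-0.0291,-0.0138,0.0139,0],[0.088,-0.0291,-0.0138,0.0139,0],[0.088,-0.0291,-0.0138,0.0139,0],[0.088,-0.0291,-0.0138,0.0139,0],[0.088,-0.0291,-0.0138,0.0139,0],[0.088,-0.0291,-0.0138,0.0139,0],[0.088,-0.0291,-0.0138,0.0139,0],[0.088,-0.0291,-0.0138,0.0139,0],[0.088,-0.0291,-0.0138,0.0139,0],[0.088,-0.0291,-0.0138,0.0139,0],[0.088,0,0,0,-0.125],[0.088,0,0,0,-0.125]])

```text
time_s: 2.2
position: [0.4098, 0.2941, 0.0989]
tool_rot: [-0.121, -3.138, 0.001]
wrist_force: [-0.5, 0.3, 1.0]
gripper_width: 0.088
gripper_force: 0.0
```

carry_out(moves=[[0.088,0,0,0,-0.125],[0.088,0,0,0,-0.125],[0.088,0,0,0,-0.125],[0.088,0,0,0,0],[0.088,0,0,0,0]])

```text
time_s: 2.62
position: [0.4088, 0.2956, 0.0998]
tool_rot: [-0.456, 3.108, 0.0]
wrist_force: [-0.7, 0.3, 1.1]
gripper_width: 0.0881
gripper_force: 0.0
```

```bash
python3 -c "
from h import *
togo((.409,.295,.016),1.868)
p,W=cloud('wrist');cv2.imwrite('pics/w1.png',p[:,:,::-1])
print(disc(near(W,(.409,.295),.037,.040,.06)))"
```

```text
t 2.62 pos [0.4088 0.2956 0.0998] F [-0.7  0.3  1.1] w 0.0881 q6 -1.47
shift in tool axes now [-0.     -0.0006  0.0838] ydir 1.862
turn -0.0058 shift in turned axes [-0.     -0.0006  0.0838]
(array([0.4075, 0.296 , 0.0357]), 2244, 0.0477)
```

carry_out(moves=[[0.088,0,0,0.028,0],[0.088,0,0,0.028,0],[0.088,0,0,0.02,0],[0.088,0,0,0.008,0],[0.088,0,0,0,0],[0.05,0,0,0,0],[0.05,0,0,0,0],[0.05,0,0,0,0],[0.05,0,0,0,0],[0.05,0,0,0,0],[0.05,0,0,0,0],[0.05,0,0,0,0]], newtons=15)

```text
time_s: 3.67
position: [0.4092, 0.2958, 0.0167]
tool_rot: [-0.462, 3.106, 0.001]
wrist_force: [-0.6, -0.3, 5.9]
gripper_width: 0.0647
gripper_force: 15.0
```

carry_out(moves=[[0.05,0,0,-0.01,0],[0.05,0,0,-0.03,0],[0.05,0,0,-0.04,0],[0.05,0,0,-0.04,0],[0.05,0,0,0,0]])

```text
time_s: 4.08
position: [0.4111, 0.2967, 0.1425]
tool_rot: [-0.461, 3.096, 0.005]
wrist_force: [1.2, 0.3, -0.8]
gripper_width: 0.0643
gripper_force: 15.0
```

```bash
python3 -c "
from h import *
togo((.513,-.1265,.06))
p,W=cloud('scene');cv2.imwrite('pics/s1.png',p[:,:,::-1])"
```

```text
t 4.08 pos [0.4111 0.2967 0.1425] F [ 1.2  0.3 -0.8] w 0.0643 q6 -1.47
shift in tool axes now [ 0.0268 -0.4346  0.0817] ydir 1.866
```

carry_out(moves=[[0.05,0.0022,-0.02,0,0],[0.05,0.0022,-0.036,0,0],[0.05,0.0022,-0.04,0,0],[0.05,0.0022,-0.04,0,0],[0.05,0.0022,-0.04,0,0],[0.05,0.0022,-0.04,0,0],[0.05,0.0022,-0.04,0,0],[0.05,0.0022,-0.04,0,0],[0.05,0.0022,-0.04,0,0],[0.05,0.0022,-0.04,0,0],[0.05,0.0022,-0.036,0,0],[0.05,0.0022,-0.022,0,0]])

```text
time_s: 5.13
position: [0.5097, -0.1306, 0.1343]
tool_rot: [0.458, -3.107, -0.001]
wrist_force: [-0.6, -0.0, -2.0]
gripper_width: 0.0644
gripper_force: 15.0
```

carry_out(moves=[[0.05,0,0,0,0.125],[0.05,0,0,0,0.125],[0.05,0,0,0,0.125],[0.05,0,0,0,0.125],[0.05,0,0,0,0],[0.05,0,0,0,0],[0.05,0,0,0,0]])

```text
time_s: 5.72
position: [0.5094, -0.1272, 0.1351]
tool_rot: [-0.315, -3.125, -0.001]
wrist_force: [0.1, 0.9, -2.5]
gripper_width: 0.0646
gripper_force: 15.0
```

```bash
python3 -c "
from h import *
togo((.513,-.1265,.0225))
p,W=cloud('wrist');cv2.imwrite('pics/w2.png',p[:,:,::-1])
for c in ('top','scene'):
  p,W=cloud(c);z=sense()['position'][2]
  o=sense()['position'];q=near(W,o,.06,.0,.2);print(c,'lowest in region above saucer',np.round(np.percentile(q[:,2],[1,50,99]),3))
cv2.imwrite('pics/s2.png',p[100:330,180:480,::-1].repeat(2,0).repeat(2,1))"
```

```text
t 5.72 pos [ 0.5094 -0.1272  0.1351] F [ 0.1  0.9 -2.5] w 0.0646 q6 -1.84
shift in tool axes now [-0.0035  0.0014  0.1126] ydir 1.37
top lowest in region above saucer [0.001 0.013 0.167]
scene lowest in region above saucer [0.001 0.01  0.182]
```

View pics/s2.png

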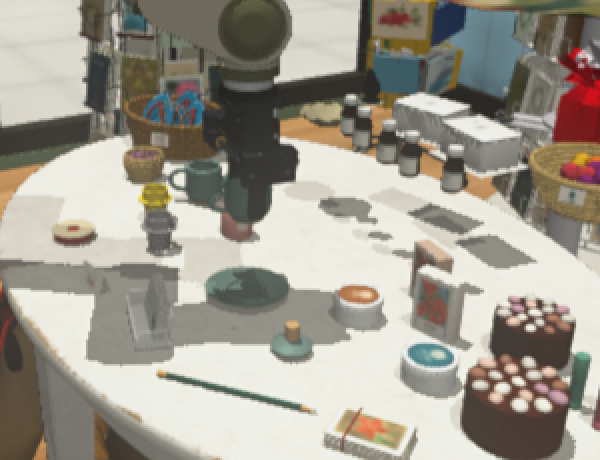

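View pics/w2.png

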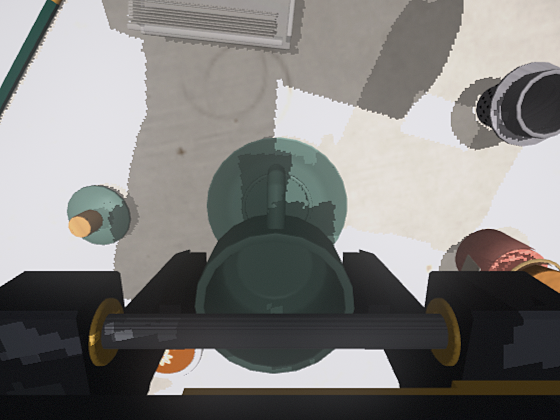

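The cup hangs upright over the saucer, with its handle pointing up in the wrist image at px (276,200). Lowering it.

carry_out(moves=[[0.05,-0.0035,0.0014,0.025,0],[0.05,0,0,0.03,0],[0.05,0,0,0.025,0],[0.05,0,0,0.015,0],[0.05,0,0,0.006,0],[0.05,0,0,0,0],[0.05,0,0,0,0],[0.05,0,0,0,0]])

```text
time_s: 6.53
position: [0.5141, -0.127, 0.0359]
tool_rot: [0.32, 3.123, -0.001]
wrist_force: [0.1, -0.3, -1.8]
gripper_width: 0.0646
gripper_force: 15.0
```

```bash
python3 -c "
from h import *
togo((.513,-.1265,.0225))"
```

```text
t 6.53 pos [ 0.5141 -0.127   0.0359] F [ 0.1 -0.3 -1.8] w 0.0646 q6 -1.83
shift in tool axes now [0.0012 0.0003 0.0134] ydir 1.366
```

carry_out(moves=[[0.05,0,0,0.004,0],[0.05,0,0,0.003,0],[0.05,0,0,0.002,0],[0.05,0,0,0.002,0],[0.05,0,0,0.001,0],[0.05,0,0,0.001,0],[0.05,0,0,0,0],[0.05,0,0,0,0]])

```text
time_s: 7.2
position: [0.5135, -0.1267, 0.0226]
tool_rot: [0.321, 3.125, -0.0]
wrist_force: [-3.2, 1.5, 9.7]
gripper_width: 0.0644
gripper_force: 15.0
```

Contact is at 10 N at the expected height, so I'll release and rise.

carry_out(moves=[[0.088,0,0,0,0],[0.088,0,0,0,0],[0.088,0,0,0,0],[0.088,0,0,0,0],[0.088,0,0,0,0],[0.088,0,0,-0.01,0],[0.088,0,0,-0.03,0],[0.088,0,0,-0.04,0],[0.088,0,0,-0.04,0],[0.088,0,0,0,0],[0.088,0,0,0,0]])

```text
time_s: 8.12
position: [0.5142, -0.127, 0.1442]
tool_rot: [0.32, 3.12, -0.003]
wrist_force: [-0.1, 0.3, -0.0]
gripper_width: 0.0881
gripper_force: 0.0
```

```bash
python3 -c "
from h import *
togo((.611,.1905,.15),1.065)
for c in ('wrist','scene'):
  p,W=cloud(c);cv2.imwrite('pics/%s3.png'%c,p[:,:,::-1])
  print(c,disc(near(W,(.513,-.1265),.037,.046,.065)),disc(near(W,(.513,-.1265),.07,.009,.02)))"
```

```text
t 8.12 pos [ 0.5142 -0.127   0.1442] F [-0.1  0.3 -0. ] w 0.0881 q6 -1.83
shift in tool axes now [-0.0303  0.3306 -0.0061] ydir 1.366
turn 0.3011 shift in turned axes [ 0.0691  0.3247 -0.0061]
wrist (array([ 0.512 , -0.1255,  0.0353]), 1613, 0.0539) (array([ 0.5142, -0.1256,  0.0586]), 7932, 0.02)
scene (array([ 0.5143, -0.1278,  0.0341]), 101, 0.0522) (array([ 0.5113, -0.1268,  0.0587]), 154, 0.0198)
```

View pics/wrist3.png

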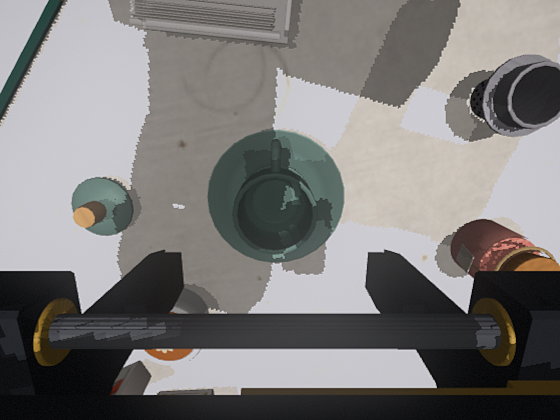

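The cup is in the well: concentric at px (275,210), rim at 52 mm, handle toward the robot. Next is the teapot.

carry_out(moves=[[0.088,-0.003,0.02,0,0],[0.088,-0.003,0.035,0,0],[0.088,-0.003,0.04,0,0],[0.088,-0.003,0.04,0,0],[0.088,-0.003,0.04,0,0],[0.088,-0.003,0.04,0,0],[0.088,-0.003,0.04,0,0],[0.088,-0.003,0.035,0,0],[0.088,-0.003,0.025,0,0],[0.088,-0.003,0.0156,0,0],[0.088,0,0,0,0.1],[0.088,0,0,0,0.1]])

```text
time_s: 9.22
position: [0.6095, 0.192, 0.1394]
tool_rot: [-0.635, -3.073, 0.002]
wrist_force: [-0.1, 0.2, -0.1]
gripper_width: 0.0879
gripper_force: 0.0
```

carry_out(moves=[[0.088,0,0,0,0.1],[0.088,0,0,0,0],[0.088,0,0,0,0],[0.088,0,0,0,0]])

```text
time_s: 9.55
position: [0.6098, 0.1908, 0.1409]
tool_rot: [-0.78, -3.042, 0.001]
wrist_force: [-0.3, 1.1, -0.1]
gripper_width: 0.0882
gripper_force: 0.0
```

```bash
python3 -c "
from h import *
togo((.611,.1905,.023),1.065)
p,W=cloud('wrist');cv2.imwrite('pics/w4.png',p[:,:,::-1])
print(disc(near(W,(.611,.1905),.036,.058,.075)))
o=(.611,.1905);q=near(W,o,.065,.025,.055);q=q[np.hypot(q[:,0]-o[0],q[:,1]-o[1])>.045]
a=np.degrees(np.arctan2(q[:,1]-o[1],q[:,0]-o[0]))%360;print(np.histogram(a,36,(0,360))[0])
print(spot_point('teapot','wrist')[:1],spot_point('teapot_handle','wrist')[:1])"
```

```text
t 9.55 pos [0.6098 0.1908 0.1409] F [-0.3  1.1 -0.1] w 0.0882 q6 -0.95
shift in tool axes now [-0.0013  0.0005  0.1179] ydir 1.069
turn 0.0037 shift in turned axes [-0.0013  0.0005  0.1179]
(array([0.6101, 0.193 , 0.0337]), 2092, 0.0658)
[  0   0   0   0   0   0   0   0   0   0   0   0   0   0 132  66   0   0
   0   0   0   0   0   0   0   0   0   0   0   0   0   0  45  73  17   0]
[{'location': [0.613, 0.1878, -0.0004], 'p': 0.79}] [{'location': [0.5663, 0.2217, 0.043], 'p': 0.67}]
```

View pics/w4.png

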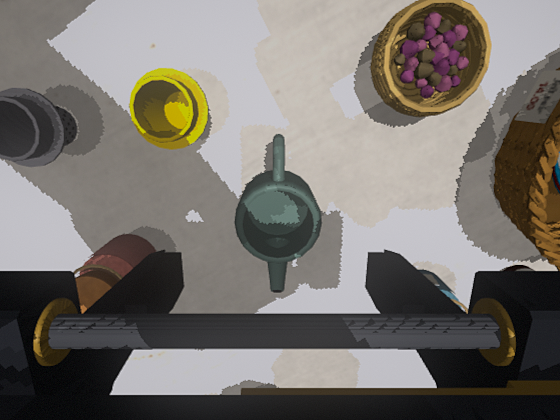

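```bash
python3 -c "
from h import *
p,W=cloud('scene')
for h in (.02,.05,.08,.1):
  q=near(W,(.68,.265),.06,h,.13);print(h,len(q),disc(q) if len(q)>2 else '')
p,W=cloud('top')
q=near(W,(.68,.265),.05,.02,.09);print(len(q),disc(q) if len(q)>2 else '')"
```

```text
0.02 52 (array([0.7346, 0.2598, 0.0159]), 52, 0.0587)
0.05 9 (array([0.7345, 0.2602, 0.0088]), 9, 0.0587)
0.08 0 
0.1 0 
0
```

Everything near the teapot is clear, so I'll grasp it.

carry_out(moves=[[0.088,-0.0013,0,0.03,0],[0.088,0,0,0.035,0],[0.088,0,0,0.03,0],[0.088,0,0,0.015,0],[0.088,0,0,0.008,0],[0.088,0,0,0,0],[0.05,0,0,0,0],[0.05,0,0,0,0],[0.05,0,0,0,0],[0.05,0,0,0,0],[0.05,0,0,0,0],[0.05,0,0,0,0]], newtons=20)

```text
time_s: 10.8
position: [0.6119, 0.1905, 0.025]
tool_rot: [0.784, 3.04, 0.002]
wrist_force: [0.1, 0.9, 6.8]
gripper_width: 0.0632
gripper_force: 20.0
```

carry_out(moves=[[0.05,0,0,0,0],[0.05,0,0,-0.01,0],[0.05,0,0,-0.03,0],[0.05,0,0,-0.04,0],[0.05,0,0,-0.04,0],[0.05,0,0,-0.03,0],[0.05,0,0,0,0],[0.05,0,0,0,0]])

```text
time_s: 11.47
position: [0.6112, 0.1902, 0.1752]
tool_rot: [0.784, 3.04, 0.001]
wrist_force: [0.4, 0.4, -3.4]
gripper_width: 0.0635
gripper_force: 20.0
```

```bash
python3 -c "
from h import *
togo((.5135,-.1268,.170),1.366)"
```

```text
t 11.47 pos [0.6112 0.1902 0.1752] F [ 0.4  0.4 -3.4] w 0.0635 q6 -0.95
shift in tool axes now [-0.0678 -0.3247  0.0049] ydir 1.066
turn -0.3 shift in turned axes [ 0.0312 -0.3303  0.0049]
```

carry_out(moves=[[0.05,-0.0068,-0.02,0,0],[0.05,-0.0068,-0.03,0,0],[0.05,-0.0068,-0.036,0,0],[0.05,-0.0068,-0.038,0,0],[0.05,-0.0068,-0.038,0,0],[0.05,-0.0068,-0.038,0,0],[0.05,-0.0068,-0.038,0,0],[0.05,-0.0068,-0.036,0,0],[0.05,-0.0068,-0.03,0,0],[0.05,-0.0068,-0.0207,0,0],[0.05,0,0,0,-0.1],[0.05,0,0,0,-0.1]])

```text
time_s: 12.47
position: [0.5123, -0.1278, 0.1716]
tool_rot: [-0.473, -3.101, -0.002]
wrist_force: [-0.5, 0.1, -1.9]
gripper_width: 0.0633
gripper_force: 20.0
```

carry_out(moves=[[0.05,0,0,0,-0.1],[0.05,0,0,0,0],[0.05,0,0,0,0],[0.05,0,0,0,0]])

```text
time_s: 12.8
position: [0.5133, -0.1266, 0.1728]
tool_rot: [-0.325, -3.123, -0.001]
wrist_force: [0.6, -0.6, -2.3]
gripper_width: 0.0635
gripper_force: 20.0
```

```bash
python3 -c "
from h import *
togo((.5135,-.1268,.069),1.366)
p,W=cloud('scene');cv2.imwrite('pics/s5.png',p[100:330,180:480,::-1].repeat(2,0).repeat(2,1))"
```

```text
t 12.8 pos [ 0.5133 -0.1266  0.1728] F [ 0.6 -0.6 -2.3] w 0.0635 q6 -1.83
shift in tool axes now [-0.0005 -0.0002  0.1038] ydir 1.363
turn -0.0027 shift in turned axes [-0.0005 -0.0002  0.1038]
```

View pics/s5.png

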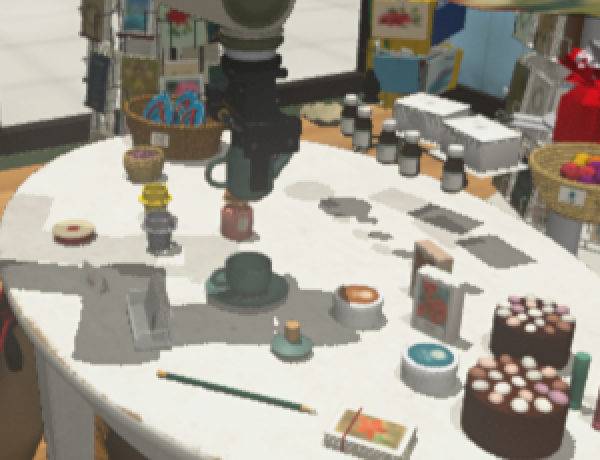

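The pot hangs upright at about px (250,165), its handle on the same left side as the cup's, directly above the cup at (248,275). Lowering it.

carry_out(moves=[[0.05,0,0,0.02,0],[0.05,0,0,0.025,0],[0.05,0,0,0.02,0],[0.05,0,0,0.012,0],[0.05,0,0,0.008,0],[0.05,0,0,0.004,0],[0.05,0,0,0,0],[0.05,0,0,0,0]])

```text
time_s: 13.52
position: [0.514, -0.1269, 0.0853]
tool_rot: [0.322, 3.124, -0.0]
wrist_force: [-0.5, 0.0, -2.4]
gripper_width: 0.0632
gripper_force: 20.0
```

carry_out(moves=[[0.05,0,0,0.003,0],[0.05,0,0,0.003,0],[0.05,0,0,0.003,0],[0.05,0,0,0.002,0],[0.05,0,0,0.001,0],[0.05,0,0,0,0],[0.05,0,0,0,0]])

```text
time_s: 14.1
position: [0.5137, -0.1269, 0.0728]
tool_rot: [0.321, 3.125, -0.0]
wrist_force: [-0.2, 0.6, -2.7]
gripper_width: 0.0637
gripper_force: 20.0
```

carry_out(moves=[[0.05,0,0,0.0015,0],[0.05,0,0,0.001,0],[0.05,0,0,0.001,0],[0.05,0,0,0.001,0],[0.05,0,0,0,0],[0.05,0,0,0,0]])

```text
time_s: 14.6
position: [0.5139, -0.1269, 0.069]
tool_rot: [0.321, 3.124, -0.0]
wrist_force: [-0.9, 0.2, 6.0]
gripper_width: 0.0635
gripper_force: 20.0
```

Contact is at the expected height. Releasing and rising.

carry_out(moves=[[0.088,0,0,0,0],[0.088,0,0,0,0],[0.088,0,0,0,0],[0.088,0,0,0,0],[0.088,0,0,0,0],[0.088,0,0,-0.01,0],[0.088,0,0,-0.03,0],[0.088,0,0,-0.04,0],[0.088,0,0,-0.04,0],[0.088,0,0,0,0],[0.088,0,0,0,0]])

```text
time_s: 15.52
position: [0.5143, -0.1271, 0.1907]
tool_rot: [0.32, 3.12, -0.003]
wrist_force: [-0.2, -0.3, 0.0]
gripper_width: 0.0885
gripper_force: 0.0
```

```bash
python3 -c "
from h import *
togo((.4678,.061,.15))
for c in ('wrist','scene'):
  p,W=cloud(c)
  if c=='wrist':cv2.imwrite('pics/w6.png',p[:,:,::-1])
  print(c,disc(near(W,(.513,-.1268),.037,.102,.12)))"
```

```text
t 15.52 pos [ 0.5143 -0.1271  0.1907] F [-0.2 -0.3  0. ] w 0.0885 q6 -1.83
shift in tool axes now [0.084  0.1747 0.0401] ydir 1.366
wrist (array([ 0.5106, -0.1254,  0.0343]), 2027, 0.11)
scene (array([ 0.5098, -0.1279,  0.0329]), 105, 0.1086)
```

View pics/w6.png

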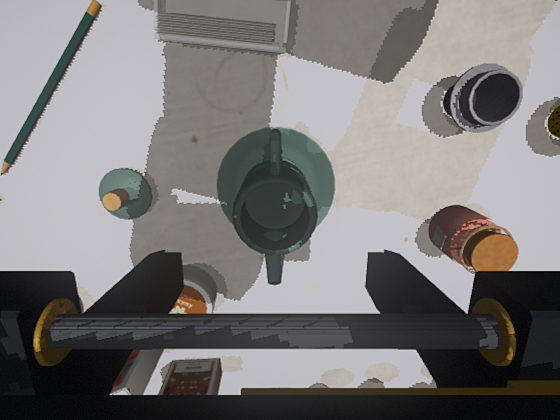

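The pot is seated with its rim at 108 mm, and its handle at px (276,145) is over the cup's. Next is the steel infuser.

carry_out(moves=[[0.088,0.006,0.012,0,0],[0.088,0.012,0.025,0,0],[0.088,0.016,0.034,0,0],[0.088,0.016,0.034,0.01,0],[0.088,0.016,0.034,0.02,0],[0.088,0.012,0.0237,0.03,0],[0.088,0.006,0.012,0.03,0],[0.088,0,0,0,0],[0.088,0,0,0,0],[0.088,0,0,0,0]])

```text
time_s: 16.45
position: [0.4677, 0.0601, 0.0994]
tool_rot: [0.321, 3.124, -0.0]
wrist_force: [0.6, 0.8, 0.0]
gripper_width: 0.0882
gripper_force: 0.0
```

```bash
python3 -c "
from h import *
togo((.4678,.061,.0415))
p,W=cloud('wrist');print(disc(near(W,(.468,.061),.035,.05,.065)),disc(near(W,(.468,.061),.035,.03,.045)))"
```

```text
t 16.45 pos [0.4677 0.0601 0.0994] F [0.6 0.8 0. ] w 0.0882 q6 -1.49
shift in tool axes now [0.0001 0.0009 0.0579] ydir 1.366
(array([0.4686, 0.0626, 0.0215]), 1201, 0.0568) (array([0.4688, 0.0627, 0.028 ]), 2173, 0.045)
```

carry_out(moves=[[0.088,0,0.001,0.02,0],[0.088,0,0,0.02,0],[0.088,0,0,0.012,0],[0.088,0,0,0.0055,0],[0.088,0,0,0,0],[0.06,0,0,0,0],[0.03,0,0,0,0],[0.03,0,0,0,0],[0.03,0,0,0,0],[0.03,0,0,0,0],[0.03,0,0,0,0],[0.03,0,0,0,0]], newtons=12)

```text
time_s: 17.5
position: [0.4674, 0.0615, 0.0413]
tool_rot: [0.321, 3.125, -0.0]
wrist_force: [0.6, 0.1, -0.0]
gripper_width: 0.0435
gripper_force: 0.2
```

carry_out(moves=[[0.03,0,0,0,0],[0.03,0,0,-0.01,0],[0.03,0,0,-0.03,0],[0.03,0,0,-0.04,0],[0.03,0,0,-0.04,0],[0.03,0,0,-0.02,0],[0.03,0,0,0,0],[0.03,0,0,0,0]])

```text
time_s: 18.17
position: [0.4673, 0.0615, 0.1814]
tool_rot: [0.321, 3.124, -0.0]
wrist_force: [0.1, 0.3, -1.4]
gripper_width: 0.0418
gripper_force: 12.0
```

```bash
python3 -c "
from h import *
togo((.513,-.127,.18))"
```

```text
t 18.17 pos [0.4673 0.0615 0.1814] F [ 0.1  0.3 -1.4] w 0.0418 q6 -1.49
shift in tool axes now [-0.083  -0.1753  0.0015] ydir 1.366
```

carry_out(moves=[[0.03,-0.006,-0.012,0,0],[0.03,-0.012,-0.025,0,0],[0.03,-0.016,-0.034,0,0],[0.03,-0.016,-0.034,0,0],[0.03,-0.015,-0.034,0,0],[0.03,-0.012,-0.0243,0,0],[0.03,-0.006,-0.012,0,0],[0.03,0,0,0,0],[0.03,0,0,0,0],[0.03,0,0,0,0]])

```text
time_s: 19.0
position: [0.5124, -0.1255, 0.1804]
tool_rot: [-0.319, -3.124, -0.002]
wrist_force: [-0.1, 0.1, -1.1]
gripper_width: 0.0419
gripper_force: 12.0
```

```bash
python3 -c "
from h import *
togo((.513,-.127,.113))
p,W=cloud('wrist');cv2.imwrite('pics/w7.png',p[:,:,::-1])
print(disc(near(W,(.513,-.127),.045,.17,.21)))
p,W=cloud('scene');cv2.imwrite('pics/s7.png',p[120:300,220:400,::-1].repeat(3,0).repeat(3,1))"
```

```text
t 19.0 pos [ 0.5124 -0.1255  0.1804] F [-0.1  0.1 -1.1] w 0.0419 q6 -1.83
shift in tool axes now [-0.001  -0.0014  0.0674] ydir 1.367
(array([ 0.5025, -0.1232,  0.0365]), 8895, 0.21)
```

View pics/s7.png

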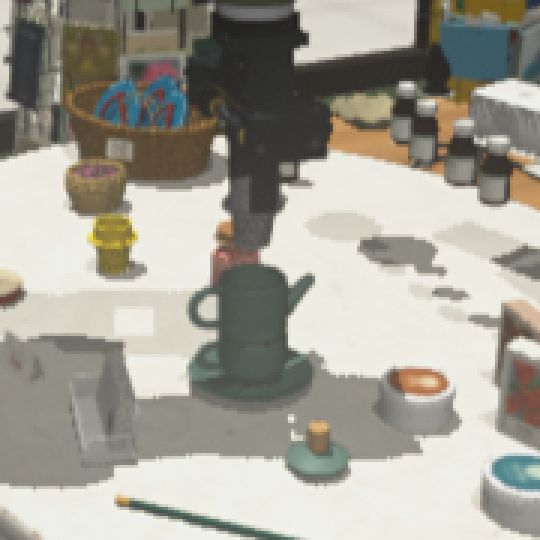

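View pics/w7.png

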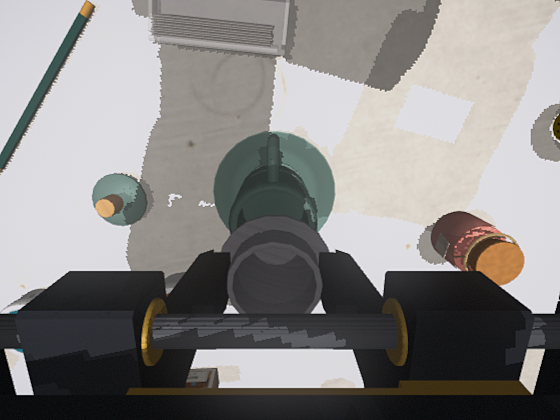

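The infuser is held upright at about px (275,275) in the wrist view, just above the pot, which stands straight on the cup. Lowering it.

carry_out(moves=[[0.03,-0.001,-0.0014,0.01,0],[0.03,0,0,0.015,0],[0.03,0,0,0.015,0],[0.03,0,0,0.01,0],[0.03,0,0,0.006,0],[0.03,0,0,0.003,0],[0.03,0,0,0.001,0],[0.03,0,0,0,0],[0.03,0,0,0,0]])

```text
time_s: 19.85
position: [0.5139, -0.1286, 0.1216]
tool_rot: [0.321, 3.124, -0.001]
wrist_force: [-0.3, -0.5, -0.2]
gripper_width: 0.042
gripper_force: 12.0
```

carry_out(moves=[[0.03,0,0,0.002,0],[0.03,0,0,0.0015,0],[0.03,0,0,0.001,0],[0.03,0,0,0.001,0],[0.03,0,0,0,0],[0.03,0,0,0,0]])

```text
time_s: 20.35
position: [0.5137, -0.1286, 0.1156]
tool_rot: [-0.321, -3.125, -0.0]
wrist_force: [0.4, 0.1, -1.2]
gripper_width: 0.0421
gripper_force: 12.0
```

carry_out(moves=[[0.03,0,0,0.001,0],[0.03,0,0,0.001,0],[0.03,0,0,0.001,0],[0.03,0,0,0,0],[0.03,0,0,0,0]])

```text
time_s: 20.77
position: [0.5138, -0.1287, 0.113]
tool_rot: [0.321, 3.124, -0.001]
wrist_force: [-0.8, -0.2, 3.8]
gripper_width: 0.042
gripper_force: 12.0
```

carry_out(moves=[[0.07,0,0,0,0],[0.07,0,0,0,0],[0.07,0,0,0,0],[0.07,0,0,0,0],[0.07,0,0,0,0],[0.07,0,0,-0.01,0],[0.07,0,0,-0.03,0],[0.07,0,0,-0.04,0],[0.07,0,0,-0.02,0],[0.07,0,0,0,0],[0.07,0,0,0,0]])

```text
time_s: 21.68
position: [0.5138, -0.1286, 0.2131]
tool_rot: [0.321, 3.124, -0.001]
wrist_force: [0.7, -0.3, -0.9]
gripper_width: 0.07
gripper_force: 0.0
```

```bash
python3 -c "
from h import *
togo((.489,-.2755,.12))
for c in ('wrist','scene'):
  p,W=cloud(c)
  if c=='wrist':cv2.imwrite('pics/w8.png',p[:,:,::-1])
  print(c,disc(near(W,(.513,-.127),.04,.122,.14)),disc(near(W,(.513,-.127),.04,.107,.115)),disc(near(W,(.489,-.2755),.02,.034,.05)))"
```

```text
t 21.68 pos [ 0.5138 -0.1286  0.2131] F [ 0.7 -0.3 -0.9] w 0.07 q6 -1.84
shift in tool axes now [-0.0055 -0.1488  0.0932] ydir 1.366
wrist (array([ 0.5149, -0.1279,  0.0215]), 799, 0.1287) (array([ 0.5145, -0.1267,  0.0297]), 1618, 0.115) (array([ 0.4907, -0.274 ,  0.0089]), 280, 0.0418)
scene (array([ 0.514 , -0.1292,  0.023 ]), 50, 0.1274) (array([ 0.5112, -0.1309,  0.0283]), 104, 0.1149) (array([ 0.4895, -0.2754,  0.0099]), 31, 0.0412)
```

View pics/w8.png

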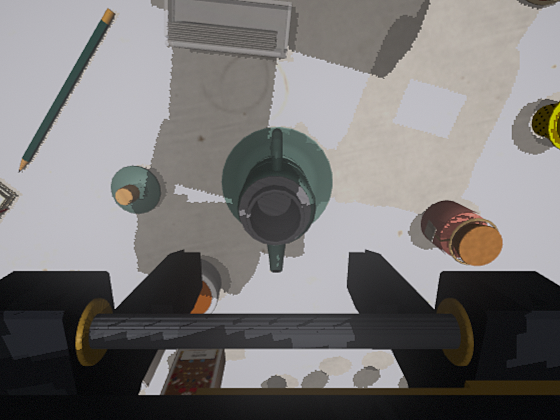

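The infuser is seated: collar top at 127 mm, concentric at px (275,210). Next is the lid.

carry_out(moves=[[0.07,-0.001,-0.018,0,0],[0.07,-0.001,-0.03,0,0],[0.07,-0.001,-0.036,0,0],[0.07,-0.001,-0.034,0,0],[0.07,-0.001,-0.02,0.02,0],[0.07,0,-0.0105,0.03,0],[0.06,0,0,0.03,0],[0.06,0,0,0.015,0],[0.06,0,0,0,0],[0.06,0,0,0,0]])

```text
time_s: 22.62
position: [0.4879, -0.2746, 0.1165]
tool_rot: [-0.321, -3.123, -0.003]
wrist_force: [-0.5, -0.4, 0.9]
gripper_width: 0.0599
gripper_force: 0.0
```

```bash
python3 -c "
from h import *
togo((.4895,-.2753,.0225))
p,W=cloud('wrist')
print(disc(near(W,(.4895,-.2753),.02,.034,.05)),disc(near(W,(.4895,-.2753),.04,.008,.02)))"
```

```text
t 22.62 pos [ 0.4879 -0.2746  0.1165] F [-0.5 -0.4  0.9] w 0.0599 q6 -2.09
shift in tool axes now [-0.0019 -0.0005  0.094 ] ydir 1.366
(array([ 0.4904, -0.2747,  0.009 ]), 500, 0.0413) (array([ 0.4906, -0.2748,  0.0264]), 2763, 0.0193)
```

carry_out(moves=[[0.06,-0.0021,0,0.025,0],[0.06,0,0,0.03,0],[0.06,0,0,0.022,0],[0.06,0,0,0.01,0],[0.06,0,0,0.006,0],[0.06,0,0,0,0],[0.06,0,0,0,0]])

```text
time_s: 23.25
position: [0.491, -0.2759, 0.0259]
tool_rot: [0.321, 3.123, -0.002]
wrist_force: [0.2, -0.8, -0.5]
gripper_width: 0.0595
gripper_force: 0.0
```

carry_out(moves=[[0.03,0,0,0,0],[0.005,0,0,0,0],[0.005,0,0,0,0],[0.005,0,0,0,0],[0.005,0,0,0,0],[0.005,0,0,0,0],[0.005,0,0,0,0],[0.005,0,0,0,0]], newtons=10)

```text
time_s: 23.92
position: [0.4904, -0.2754, 0.0247]
tool_rot: [0.321, 3.125, -0.0]
wrist_force: [-0.1, 0.5, 0.7]
gripper_width: 0.0172
gripper_force: 10.0
```

carry_out(moves=[[0.005,0,0,-0.015,0],[0.005,0,0,-0.03,0],[0.005,0,0,-0.04,0],[0.005,0,0,-0.04,0],[0.005,0,0,-0.03,0],[0.005,0,0,-0.015,0],[0.005,0,0,0,0],[0.005,0,0,0,0]])

```text
time_s: 24.58
position: [0.4903, -0.2753, 0.1944]
tool_rot: [0.321, 3.125, -0.0]
wrist_force: [-0.0, 0.5, -1.9]
gripper_width: 0.0172
gripper_force: 10.0
```

```bash
python3 -c "
from h import *
togo((.514,-.1285,.19))"
```

```text
t 24.58 pos [ 0.4903 -0.2753  0.1944] F [-0.   0.5 -1.9] w 0.0172 q6 -2.09
shift in tool axes now [0.0066 0.1485 0.0043] ydir 1.366
```

carry_out(moves=[[0.005,0.001,0.012,0,0],[0.005,0.001,0.024,0,0],[0.005,0.001,0.032,0,0],[0.005,0.001,0.032,0,0],[0.005,0.001,0.024,0,0],[0.005,0.001,0.016,0,0],[0.005,0.0006,0.0085,0,0],[0.005,0,0,0,0],[0.005,0,0,0,0],[0.005,0,0,0,0]])

```text
time_s: 25.42
position: [0.514, -0.1294, 0.1941]
tool_rot: [-0.322, -3.124, -0.0]
wrist_force: [0.7, -0.2, -0.8]
gripper_width: 0.0172
gripper_force: 10.0
```

```bash
python3 -c "
from h import *
togo((.514,-.1285,.1437))
p,W=cloud('wrist');cv2.imwrite('pics/w9.png',p[:,:,::-1])
o=sense()['position'];p,W=cloud('scene');cv2.imwrite('pics/s9.png',p[100:280,220:400,::-1].repeat(3,0).repeat(3,1))
print(disc(near(W,o,.04,.176,.19)),disc(near(W,o,.04,.122,.14)))"
```

```text
t 25.42 pos [ 0.514  -0.1294  0.1941] F [ 0.7 -0.2 -0.8] w 0.0172 q6 -1.84
shift in tool axes now [0.0001 0.0008 0.0504] ydir 1.365
(array([ 0.5125, -0.1317,  0.0268]), 125, 0.1874) (array([ 0.512 , -0.1288,  0.0228]), 49, 0.1261)
```

View pics/s9.png

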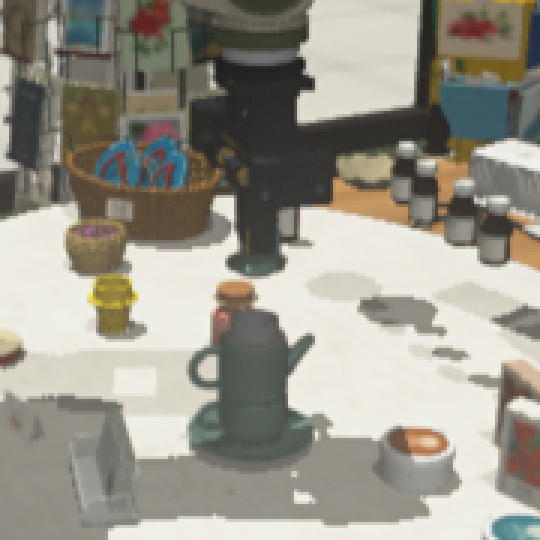

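The lid is held level above the collar: lid at px (256,264), collar at (255,325). Lowering it.

carry_out(moves=[[0.005,0,0.0008,0.01,0],[0.005,0,0,0.012,0],[0.005,0,0,0.009,0],[0.005,0,0,0.006,0],[0.005,0,0,0.003,0],[0.005,0,0,0.002,0],[0.005,0,0,0.001,0],[0.005,0,0,0,0],[0.005,0,0,0,0]])

```text
time_s: 26.27
position: [0.5145, -0.128, 0.152]
tool_rot: [0.321, 3.125, -0.0]
wrist_force: [0.7, 1.1, -1.3]
gripper_width: 0.0177
gripper_force: 10.0
```

carry_out(moves=[[0.005,0,0,0.002,0],[0.005,0,0,0.0015,0],[0.005,0,0,0.001,0],[0.005,0,0,0.001,0],[0.005,0,0,0,0],[0.005,0,0,0,0]])

```text
time_s: 26.77
position: [0.5143, -0.1279, 0.1461]
tool_rot: [-0.321, -3.125, 0.0]
wrist_force: [0.1, -0.4, -1.0]
gripper_width: 0.0173
gripper_force: 10.0
```

carry_out(moves=[[0.005,0,0,0.001,0],[0.005,0,0,0.001,0],[0.005,0,0,0.0005,0],[0.005,0,0,0,0],[0.005,0,0,0,0]])

```text
time_s: 27.18
position: [0.5143, -0.1279, 0.1437]
tool_rot: [0.321, 3.125, -0.0]
wrist_force: [0.3, -0.1, -0.0]
gripper_width: 0.0177
gripper_force: 10.0
```

carry_out(moves=[[0.005,0,0,0.0005,0],[0.005,0,0,0.0005,0],[0.005,0,0,0,0],[0.005,0,0,0,0]])

```text
time_s: 27.52
position: [0.5145, -0.128, 0.1431]
tool_rot: [0.321, 3.124, -0.001]
wrist_force: [-0.2, 1.0, 4.9]
gripper_width: 0.0174
gripper_force: 10.0
```

Seated. Opening and rising.

carry_out(moves=[[0.06,0,0,0,0],[0.06,0,0,0,0],[0.06,0,0,0,0],[0.06,0,0,0,0],[0.06,0,0,0,0],[0.06,0,0,-0.01,0],[0.06,0,0,-0.03,0],[0.06,0,0,-0.04,0],[0.06,0,0,-0.03,0],[0.06,0,0,0,0],[0.06,0,0,0,0],[0.06,0,0,0,0]])

```text
time_s: 28.52
position: [0.5139, -0.1277, 0.2517]
tool_rot: [-0.321, -3.124, -0.001]
wrist_force: [-0.5, -0.0, -0.1]
gripper_width: 0.0602
gripper_force: 0.0
```

```bash
python3 -c "
from h import *
togo((.514,-.1285,.25))
for c in ('wrist','scene'):
  p,W=cloud(c)
  print(c,'knob',disc(near(W,(.514,-.128),.03,.152,.17)),'disc',disc(near(W,(.514,-.128),.04,.127,.140)))
cv2.imwrite('pics/s10.png',p[130:280,200:400,::-1].repeat(4,0).repeat(4,1)[:600,:800])"
```

```text
t 28.52 pos [ 0.5139 -0.1277  0.2517] F [-0.5 -0.  -0.1] w 0.0602 q6 -1.83
shift in tool axes now [-0.0002 -0.0007  0.0017] ydir 1.366
wrist knob (array([ 0.5141, -0.1267,  0.0089]), 437, 0.1602) disc (array([ 0.5146, -0.1272,  0.0265]), 2510, 0.1383)
scene knob (array([ 0.5112, -0.1283,  0.0101]), 24, 0.1585) disc (array([ 0.5124, -0.1304,  0.0255]), 123, 0.1395)
```

View pics/s10.png

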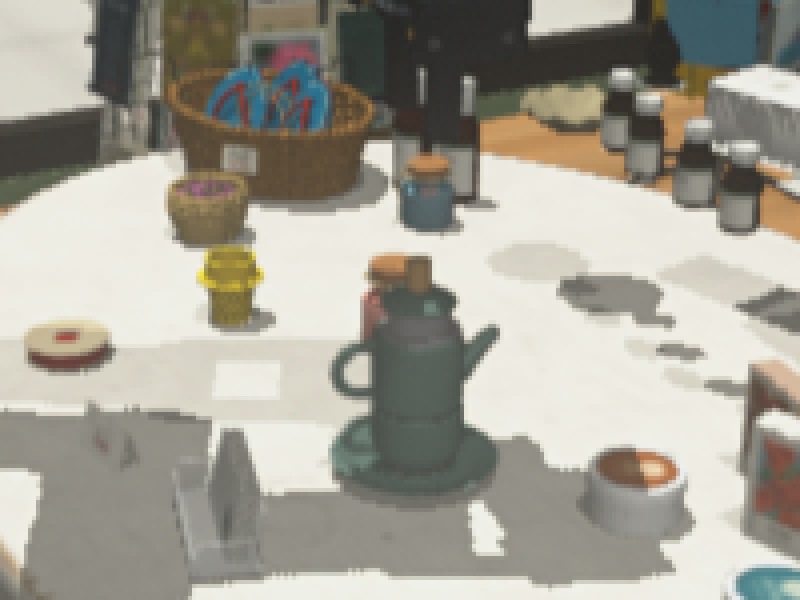

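The stack stands complete and upright from px (415,455) to the knob at (418,270). The knob top measures 159 mm, as it should, and the gripper is clear.

```bash
python3 -c "
from rig import *
print(sign_off())"
```

```text
the job is handed in; nothing more can be done
None
```

The tea set is back together on its saucer (cup, teapot with handles aligned, infuser, lid), each piece checked seated and upright, and the job is handed in at about 29 s; no verdict came back.

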